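# Crank-tip a mill jar empty and latch it upright again

## Robot

A 6-joint arm with a two-finger parallel gripper is mounted at the origin on the work surface. World frame = base frame: x ahead of the robot, y to its left, z up, the work surface at z = 0. Lengths are in m, angles in rad, forces in N, time in s.
With the tool pointing down it reaches from about 0.275 to 0.875 m from the base axis. Payload 12.5 kg.
Tool frame: the origin (TCP) lies between the finger pads; the fingertips stand 8 mm ahead of it and the grasp point (between the pads) lies 11 mm behind it; z points along the fingers, y is the line along which they close (so a half turn about z gives the same grasp; the last joint's range is limited). The gripper opens to 85 mm and grips with 20 to 120 N. Pads are 22 mm wide; open, the fingers measure 114 mm over their backs; the gripper's body (76 mm by 85 mm) begins 54 mm behind the grasp point. The pads swing forward as they close: fully open they stand 13 mm farther back than shut.
Start: joints at [1.089, 0.351, 1.652, -0, 1.139, -0.085], TCP at [0.213, 0.507, 0.239] pointing down, gripper open.
Joint ranges: [-2.75, 2.75], [-0.79, 2.1], [0.01, 2.65], [-1.57, 4.71], [0.07, 3.14], [-2.87, 2.87]. Speed limits (rad/s): [2.22, 2.22, 2.79, 3.14, 3.14, 3.14].

## Interface

Orientations are given as a 3x3 rotation matrix whose columns are the frame's x, y, z axes.
In Python, from plant import * gives the robot as it stands. Calls block until the motion is done:
- move_pose(position, orientation): joint-space move of the TCP to a pose.
- move_linear(position, rot=None, feed=0.15, threshold=None): straight line of the TCP; rot=None keeps the orientation; feed is the mean speed in m/s. With threshold (N) it stops when the force on the tool has changed by that much, and returns True; else False.
- set_joints(angles): joint-space move.
- gripper_open() and gripper_close(newtons=None): open the fingers fully, or close them until they stop; newtons is the grip in N (None keeps the last).
- sleep(seconds).
- solve_ik(position, orientation): joint angles nearest the present ones, or None.
- sense(): the state.
- capture(name): name is "side" or "top" or "wrist"; returns the picture (480x640x3 uint8, red, green, blue); there is no depth.
- camera_params(name): a dict with "fx", "fy", "cx", "cy" (pixels), "extrinsics" (4x4, takes a point from camera to world coordinates). Camera axes: x right, y up, looking along -z (the intrinsics and any distortion apply to the point x, -y, -z); pixel columns grow to the right and rows downward; lengths in m; the calibration is good to about 2 mm. A picture is of the moment at which its call begins: read the wrist's pose just before it. camera_params takes no time and is no camera call; for the wrist camera it gives the pose at the moment of the call.
A pose or a line that the arm cannot do raises Unreachable and nothing moves.
- hand_in(): hands the job in; it is judged then, once.
The state is a dict: "t": time; "joint_pos": joint angles; "qd": joint speeds; "joint_efforts": joint torques, N m; "tool_pos": TCP position; "ee_rot": TCP orientation; "force": force on the tool from outside, world axes, zero at the start; "torque": the same for the moment, N m; "gripper_width": finger opening in m; "gripper_force": force on a finger pad.
Only numpy, scipy, OpenCV 4.12 (cv2) and the standard library are available. Lean on these libraries where they do the work, as an engineer would, in place of code of your own. Each camera call takes 0.05 s, during which the arm holds its last target. There are 200 camera calls.

## Task

Empty the white mill jar: hold the red sleeve of the crank and wind it counterclockwise (seen from above), pulling it up so that its spring plunger does not catch in the notch of the brass ring, until all five terracotta pieces have dropped into the yellow tray. Then wind the jar back upright under control, never letting it swing back on its own, until the plunger has dropped into the ring's notch and latches the jar upright, and let go. Leave the beaker, the spot plate and the wash bottle alone.

Things in the scene. Friction and masses are not known exactly. Their poses are not given: they have to be found in the camera images.
- grip (a point): centre of the red crank sleeve: an upright cylinder, 28 mm diameter, 80 mm tall, that spins freely on its spindle (its own yaw means nothing). It stands on the crank arm's outer end, 70 mm from the crank's vertical axis, its underside 9 mm or more above the arm. Pulling it up lifts the plunger with it. Free all round: grip it from above
- hub (a point): fixed point on the crank's vertical axis, at the crank arm's height, 28 mm above the gearbox; z up. The jar lies 240 mm to its +y and pours towards its +x. A fixed brass ring (radii 61 to 81 mm, top 12 mm below this point) has one 13 mm wide notch in an unknown direction: within 0.2 rad of where the plunger stands when the jar is exactly upright; it is passed again one turn on
- plunger (a joint): height (m) of the spring plunger under the sleeve, 0 to 0.020; the spring pushes it down with 6 to 8 N. About 0.012 (start): its 10 mm flat tip rides on the ring. 0: dropped into the notch, crank locked with 1.5 mm play either way. Hold it at 0.014 to 0.020 to pass the notch one turn on. It drops only if the gripper follows down or holds the sleeve loosely
- jar: white jar, 108 mm wide, 130 mm tall; origin on its level trunnion axis, z to its mouth. Tips about its y, over the tray: 3.5 rad of crank, counterclockwise from above, per rad. Starts tipped 0.1 to 0.16 rad, goes to 2.7, empties by about 2.5. A spring rights it: up to 6 N at the sleeve; let go, it swings back hard, but below 0.2 rad friction holds it
- tray_floor (a point): centre of the inner floor of the yellow catch tray fixed on the stand, inside 232 mm (its x) by 132 mm (its y), walls 61 mm high above the floor
- p0 (a point): centre of one of the five terracotta-coloured grinding cylinders, 22 mm diameter and 22 mm long, at first inside the jar
- p1 (a point): centre of one of the five terracotta-coloured grinding cylinders, 22 mm diameter and 22 mm long, at first inside the jar
- p2 (a point): centre of one of the five terracotta-coloured grinding cylinders, 22 mm diameter and 22 mm long, at first inside the jar
- p3 (a point): centre of one of the five terracotta-coloured grinding cylinders, 22 mm diameter and 22 mm long, at first inside the jar
- p4 (a point): centre of one of the five terracotta-coloured grinding cylinders, 22 mm diameter and 22 mm long, at first inside the jar
- wash_bottle: yellow wash bottle, 68 mm diameter, 150 mm tall, origin under its centre; leave alone
- beaker: glass beaker, 72 mm wide, 90 mm tall, origin under its centre; leave alone
- spot_plate: white ceramic spot plate, 85 x 115 x 14 mm, origin under its centre; leave alone

How it is judged:
On the way:
1. with the sleeve in hand, all five pieces have been tipped into the tray (x of p0 in the frame of tray_floor between -0.116 and 0.116 m and y of p0 in the frame of tray_floor between -0.066 and 0.066 m and z of p0 in the frame of tray_floor between 0 and 0.05 m and x of p1 in the frame of tray_floor between -0.116 and 0.116 m and y of p1 in the frame of tray_floor between -0.066 and 0.066 m and z of p1 in the frame of tray_floor between 0 and 0.05 m and x of p2 in the frame of tray_floor between -0.116 and 0.116 m and y of p2 in the frame of tray_floor between -0.066 and 0.066 m and z of p2 in the frame of tray_floor between 0 and 0.05 m and x of p3 in the frame of tray_floor between -0.116 and 0.116 m and y of p3 in the frame of tray_floor between -0.066 and 0.066 m and z of p3 in the frame of tray_floor between 0 and 0.05 m and x of p4 in the frame of tray_floor between -0.116 and 0.116 m and y of p4 in the frame of tray_floor between -0.066 and 0.066 m and z of p4 in the frame of tray_floor between 0 and 0.05 m and contact force between the fingers and sleeve above 0.5 N), for 0.2 s.
At the end, for the whole second after the job is handed in: all five pieces lie in the tray; the jar is upright within 0.07 rad and at rest; the plunger is down in the notch (below 4 mm); the sleeve is released (x of p0 in the frame of tray_floor between -0.116 and 0.116 m and y of p0 in the frame of tray_floor between -0.066 and 0.066 m and z of p0 in the frame of tray_floor between 0 and 0.05 m and x of p1 in the frame of tray_floor between -0.116 and 0.116 m and y of p1 in the frame of tray_floor between -0.066 and 0.066 m and z of p1 in the frame of tray_floor between 0 and 0.05 m and x of p2 in the frame of tray_floor between -0.116 and 0.116 m and y of p2 in the frame of tray_floor between -0.066 and 0.066 m and z of p2 in the frame of tray_floor between 0 and 0.05 m and x of p3 in the frame of tray_floor between -0.116 and 0.116 m and y of p3 in the frame of tray_floor between -0.066 and 0.066 m and z of p3 in the frame of tray_floor between 0 and 0.05 m and x of p4 in the frame of tray_floor between -0.116 and 0.116 m and y of p4 in the frame of tray_floor between -0.066 and 0.066 m and z of p4 in the frame of tray_floor between 0 and 0.05 m and angle between jar's own z axis and vertical below 0.07 rad and value of joint plunger below 0.004 m and angular speed of jar below 0.1 rad/s); the robot touches nothing.
It fails at once if the jar swings faster than 2.5 rad/s (let go or run away) (angular speed of jar above 2.5 rad/s).
It fails at once if a bystander is moved by more than 30 mm or tipped (distance of any of wash_bottle, beaker, spot_plate from where it was at the start of the episode above 0.03 m or angle between any of wash_bottle, beaker, spot_plate's own z axis and vertical above 0.3 rad).
It also fails if it takes over 72 s, if anything falls off the work surface, if the arm or the gripper's body presses on something with over 40 N, if the wrist force passes 120 N, or if a joint passes its speed limit or range.

## Working session

There is one attempt and no reset: what is moved stays moved. The work goes in short steps, each a Python script; the robot and the scene stay as the last script left them, time stands still between calls to the robot, and variables do not carry over. Pictures are saved under pics/ and viewed, at most 11 in all, crops included, and the job is handed in when it is done.

```bash
mkdir -p pics; ls
python3 - <<'E'
from plant import *
import cv2,numpy as np
for n in ["side","top"]:
    cv2.imwrite(f"pics/{n}0.png",capture(n)[:,:,::-1])
    p=camera_params(n);print(n,{k:(np.round(v,3).tolist()) for k,v in p.items() if not isinstance(v,str)})
s=sense();print(s)
E
```

```text
pics
side {'fx': 448.157, 'fy': 448.157, 'cx': 321.618, 'cy': 245.59, 'extrinsics': [[0.754, 0.431, -0.495, 0.086], [-0.657, 0.497, -0.567, -0.528], [0.001, 0.753, 0.658, 0.819], [0.0, 0.0, 0.0, 1.0]]}
top {'fx': 581.373, 'fy': 581.373, 'cx': 318.303, 'cy': 230.209, 'extrinsics': [[-0.003, 0.988, -0.155, 0.36], [-1.0, -0.007, -0.027, 0.012], [-0.028, 0.154, 0.988, 1.412], [0.0, 0.0, 0.0, 1.0]]}
{'t': 0.1, 'joint_pos': array([ 1.08939432e+00,  3.51209303e-01,  1.65234833e+00, -1.24194477e-05,
        1.13908125e+00, -8.46270934e-02]), 'qd': array([-0.00106857, -0.00117046,  0.00014272,  0.00124263, -0.00080443,
       -0.00079973]), 'joint_efforts': array([ 2.50023631e-04, -5.06834078e+01, -2.91880864e+01, -1.14861759e-04,
        2.53830571e-03, -2.87874036e-05]), 'tool_pos': array([0.2124078 , 0.50702536, 0.23880196]), 'ee_rot': array([[-9.22314102e-01,  3.86440774e-01, -4.74433191e-04],
       [ 3.86441057e-01,  9.22313634e-01, -9.32551682e-04],
       [ 7.72002067e-05, -1.04344603e-03, -9.99999453e-01]]), 'force': array([-0.60420147,  0.22341274,  0.87897257]), 'torque': array([ 0.04074028, -0.00037455, -0.03318194]), 'gripper_force': 0.0, 'gripper_width': 0.08544227309917143}
```

View pics/side0.png

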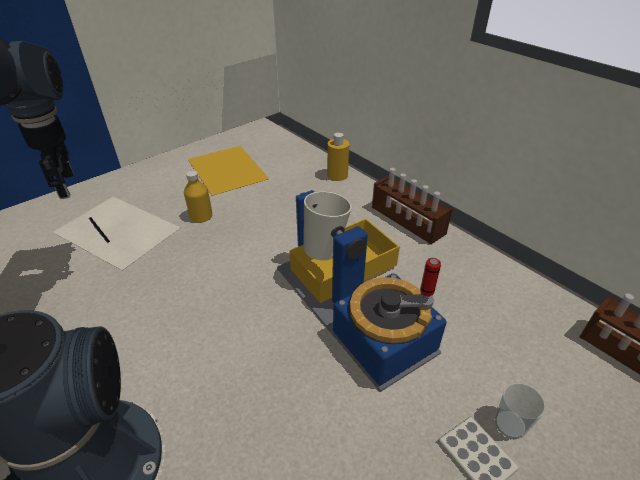

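View pics/top0.png

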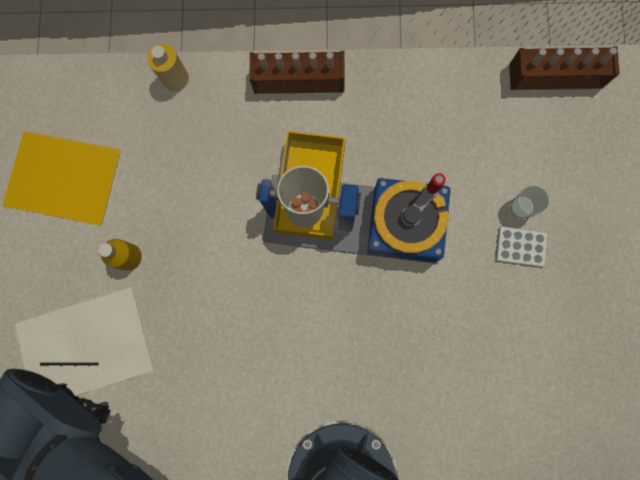

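Both views show the set-up: the jar and tray are on the left, the crank hub is at about (411,215) in the top view, the sleeve is at about (437,182), and a ring notch is near (440,205). Next I'll triangulate and crop the ring.

```bash
cat > h.py <<'E'
from plant import *
import cv2,numpy as np
def ray(n,u,v,p=None):
    p=p or camera_params(n);E=np.array(p["extrinsics"])
    d=E[:3,:3]@np.array([(u-p["cx"])/p["fx"],-(v-p["cy"])/p["fy"],-1.]);return E[:3,3],d/np.linalg.norm(d)
def tri(r1,r2):
    (a,d),(b,e)=r1,r2
    t=np.linalg.lstsq(np.stack([d,-e],1),b-a,rcond=None)[0]
    return (a+t[0]*d+b+t[1]*e)/2,np.linalg.norm(a+t[0]*d-b-t[1]*e)
def onz(r,z): return r[0]+r[1]*(z-r[0][2])/r[1][2]
def big(m):
    n,l,s,c=cv2.connectedComponentsWithStats(m.astype(np.uint8));k=1+np.argmax(s[1:,4]);return l==k
def red(im):
    h=cv2.cvtColor(im,cv2.COLOR_RGB2HSV);return big(((h[...,0]<6)|(h[...,0]>174))&(h[...,1]>170)&(h[...,2]>60))
E
python3 - <<'E'
from h import *
rs={}
for n,roi in [("top",(360,165,460,270)),("side",(320,250,450,350))]:
    im=cv2.imread(f"pics/{n}0.png")[:,:,::-1].copy()
    m=red(im);ys,xs=np.nonzero(m);print(n,"red",xs.mean(),ys.mean(),xs.min(),xs.max(),ys.min(),ys.max(),m.sum())
    h=cv2.cvtColor(im,cv2.COLOR_RGB2HSV)
    b=(h[...,0]>10)&(h[...,0]<28)&(h[...,1]>120)&(h[...,2]>110)
    x0,y0,x1,y1=roi;k=np.zeros_like(b);k[y0:y1,x0:x1]=1;b=big(b&k)
    c=max(cv2.findContours(b.astype(np.uint8),cv2.RETR_EXTERNAL,cv2.CHAIN_APPROX_NONE)[0],key=len)
    hull=cv2.convexHull(c);e=cv2.fitEllipse(hull);print("ring",e,b.sum())
    rs[n]=(ray(n,xs.mean(),ys.mean()),ray(n,*e[0]))
    cr=cv2.resize(im[y0-15:y1+10,x0-15:x1+15],None,fx=4,fy=4,interpolation=cv2.INTER_CUBIC)[:,:,::-1]
    cv2.imwrite(f"pics/{n}c.png",cr)
for i in (0,1): print(tri(rs["top"][i],rs["side"][i]))
E
```

```text
top red 437.4852941176471 180.77941176470588 432 444 174 186 68
ring ((410.9208068847656, 216.258056640625), (71.1495361328125, 73.75975036621094), 109.11676788330078) 1562
side red 429.29918032786884 280.7745901639344 422 438 270 290 244
ring ((389.9654235839844, 307.6296691894531), (59.71536636352539, 81.3227767944336), 101.95763397216797) 1361
(array([ 0.65214989, -0.20647176,  0.19198021]), np.float64(0.010727736485365244))
(array([ 0.59260024, -0.16122842,  0.11709838]), np.float64(0.0011043795993149277))
```

View pics/topc.png

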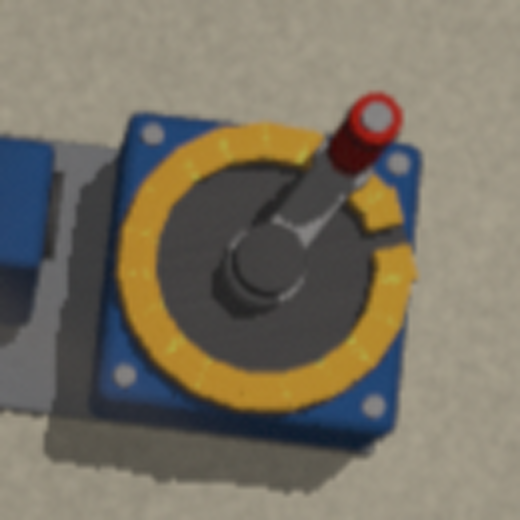

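View pics/sidec.png

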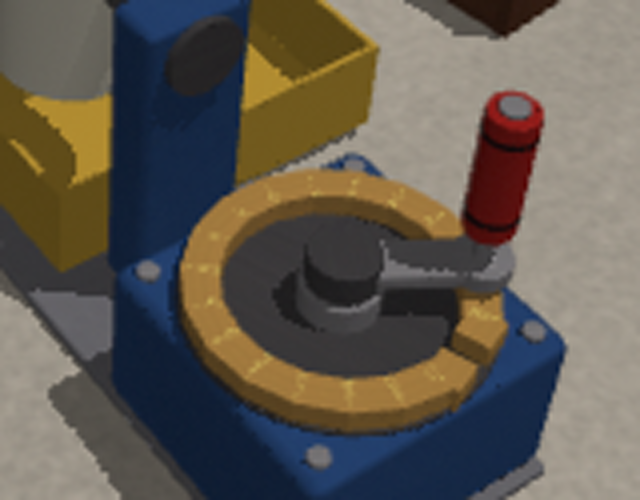

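The ring's notch is visible clockwise of the sleeve, at about (440,210) in the top view. The hub cap, spindle end and post corners can be triangulated.

```bash
python3 - <<'E'
from h import *
def T(l,a,b):
    p,e=tri(ray("top",*a),ray("side",*b));print(l,p.round(4),round(e,4));return p
f=lambda x,y:(345+x/4,150+y/4); g=lambda x,y:(305+x/4,235+y/4)
s=T("spindle end",f(376,115),g(516,106))
h=T("hub cap top",f(268,259),g(345,258))
n=T("notch outer? ",f(392,236),g(483,345))
T("screw far left",f(153,133),g(354,162))
T("screw right",f(398,162),g(534,331))
T("screw BR",f(373,405),g(319,458))
T("screw BL",f(124,375),g(148,270))
d=s-h;print("r",np.hypot(*d[:2]),"ang",np.arctan2(d[1],d[0]))
nz=onz(ray("top",*f(382,240)),0.117);d=nz-h;print("notch",nz,np.hypot(*d[:2]),np.arctan2(d[1],d[0]))
E
python3 - <<'E'
import cv2
im=cv2.imread("pics/top0.png")[120:260,245:385];sd=cv2.imread("pics/side0.png")[180:320,275:415]
import numpy as np
cv2.imwrite("pics/post.png",cv2.resize(np.hstack([im,sd]),None,fx=2.8,fy=2.8,interpolation=cv2.INTER_CUBIC))
E
```

```text
spindle end [ 0.648  -0.204   0.2431] 0.0003
hub cap top [ 0.5921 -0.1609  0.1418] 0.0003
notch outer?  [ 0.6095 -0.2343  0.1267] 0.0059
screw far left [ 0.6703 -0.101   0.1137] 0.0007
screw right [ 0.6531 -0.2401  0.1089] 0.0013
screw BR [ 0.5138 -0.2212  0.1084] 0.0014
screw BL [ 0.5316 -0.0822  0.1107] 0.0007
r 0.07062469863532711 ang -0.6581289496806871
notch [ 0.60688404 -0.22838491  0.117     ] 0.06913214071323168 -1.355219305460603
```

View pics/post.png

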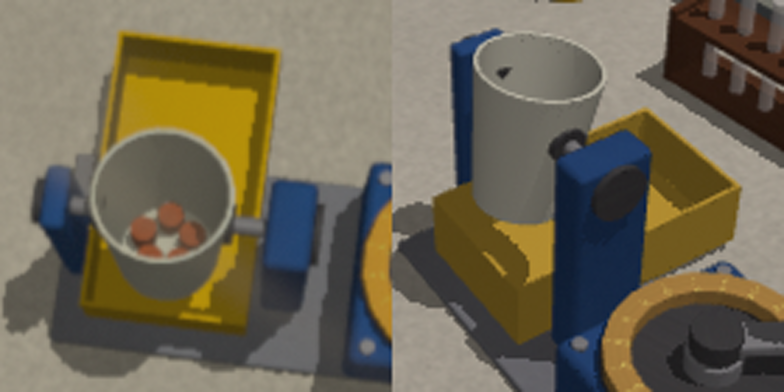

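The hub is at (0.592,-0.161), cross-checked by the four screws. The sleeve radius measures 70.6 mm against the stated 70. Now I'll check the post clearance and approach with the gripper open.

```bash
cat >> h.py <<'E'
HUB=np.array([0.5922,-0.161]);A0=-0.658;R=0.070
a=-0.2;y=np.array([np.cos(a),np.sin(a),0]);z=np.array([0,0,-1.]);ROT=np.stack([np.cross(y,z),y,z],1)
def P(th,zz,r=R): return [HUB[0]+r*np.cos(th),HUB[1]+r*np.sin(th),zz]
E
python3 - <<'E'
from h import *
p,e=tri(ray("top",357.5,185.5),ray("side",366.4,235.4));print("post corner",p,e)
c,s=np.cos(-.13),np.sin(-.13);d=p[:2]-HUB;print("in hub", c*d[0]+s*d[1],-s*d[0]+c*d[1])
q=sense()["tool_pos"]
move_linear([q[0],q[1],0.42],feed=0.3)
move_pose(P(A0,0.42,.0706),ROT)
move_linear(P(A0,0.27,.0706),feed=0.25)
cv2.imwrite("pics/w1.png",capture("wrist")[:,:,::-1]);s=sense();print(s["t"],s["tool_pos"],s["force"],s["joint_pos"])
cv2.imwrite("pics/s1.png",capture("side")[:,:,::-1])
E
```

```text
post corner [ 0.64279931 -0.03743139  0.20510761] 0.0038792501941662108
in hub 0.03415363893535467 0.129085324210749
4.5833 [ 0.64885416 -0.20428802  0.27220028] [ 0.24410793 -0.22396574  0.25383949] [-3.73431955e-01  5.66028416e-01  1.23828028e+00  7.13577631e-06
  1.33404849e+00 -1.73715183e-01]
```

View pics/s1.png

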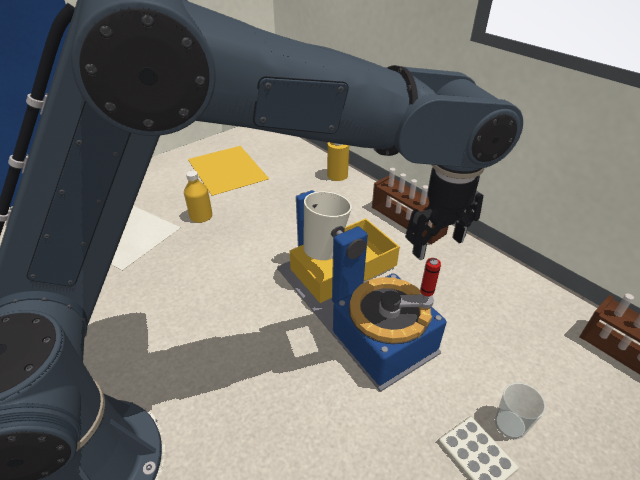

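The picture shows the open gripper squarely above the sleeve at about (432,262), and the post top (z 0.205) stays below the gripper body. I'll descend, grip and lift slightly.

Run:
```python
from h import *
def pr(l): s=sense();print(l,round(s["t"],2),s["tool_pos"].round(4),s["force"].round(1),round(s["gripper_width"],4),s["gripper_force"])
print(move_linear(P(A0,0.203,.0706),feed=0.1,threshold=8));pr("down")
gripper_close(60);pr("closed")
f0=sense()["tool_pos"]
move_linear([*f0[:2],f0[2]+.0045],feed=.02);pr("up")
for k in range(1,4):
    move_linear(P(A0+.2*k,f0[2]+.0045),feed=.06);pr(k)
```

```text
False
down 5.45 [ 0.6484 -0.2043  0.2037] [-0.5 -0.   0.4] 0.0853 0.0
closed 6.03 [ 0.6475 -0.2036  0.2034] [-5.1  3.7  5.5] 0.0266 58.47454369068146
up 6.42 [ 0.6471 -0.2034  0.2072] [-1.8  1.3 -8. ] 0.0268 59.39485967159271
1 6.81 [ 0.6549 -0.1911  0.2076] [-4.5  3.  -8.3] 0.0271 59.4906610250473
2 7.19 [ 0.6595 -0.1786  0.2077] [-4.4  0.9 -8.3] 0.0265 59.55589771270752
3 7.58 [ 0.6617 -0.1649  0.2077] [-4.5  0.5 -8.4] 0.0268 59.59200382232666
```

Run:
```python
from h import *
zz=0.2079
for k in np.arange(.8,8.55,.2):
    move_linear(P(A0+k,zz),feed=.07);s=sense();f=s["force"];th=A0+k
    tn=f[1]*np.cos(th)-f[0]*np.sin(th);rd=f[0]*np.cos(th)+f[1]*np.sin(th)
    if round(k*5)%3==0 or np.abs(f).max()>25: print(round(k,1),round(s["t"],1),"z",round(s["tool_pos"][2],4),"tan %.1f rad %.1f fz %.1f"%(tn,rd,f[2]))
    if np.abs(f).max()>25: break
for n in("top","side"): cv2.imwrite(f"pics/{n}2.png",capture(n)[:,:,::-1])
t=cv2.imread("pics/top2.png")[90:280,230:480];d=cv2.imread("pics/side2.png")[170:360,250:500]
cv2.imwrite("pics/c2.png",cv2.resize(np.hstack([t,d]),None,fx=1.6,fy=1.6,interpolation=cv2.INTER_CUBIC))
```

```text
1.2 8.6 z 0.208 tan -0.4 rad -4.4 fz -7.7
1.8 9.7 z 0.2081 tan -1.5 rad -2.7 fz -7.7
2.4 10.7 z 0.208 tan -1.2 rad 2.0 fz -7.8
3.0 11.8 z 0.2078 tan -2.8 rad 6.0 fz -8.0
3.6 12.8 z 0.2076 tan -2.3 rad 5.1 fz -8.1
4.2 13.9 z 0.2076 tan -2.8 rad 5.0 fz -8.2
4.8 14.9 z 0.2079 tan -2.2 rad 3.3 fz -8.4
5.4 16.0 z 0.2078 tan -3.3 rad 0.0 fz -7.7
6.0 17.0 z 0.2077 tan -3.3 rad -4.5 fz -8.0
6.6 18.1 z 0.2078 tan -3.4 rad -5.0 fz -7.5
7.2 19.1 z 0.2082 tan -3.9 rad -3.9 fz -8.0
7.8 20.2 z 0.2082 tan -4.2 rad -2.8 fz -7.6
8.4 21.2 z 0.2081 tan -4.1 rad -1.1 fz -8.4
```

View pics/c2.png

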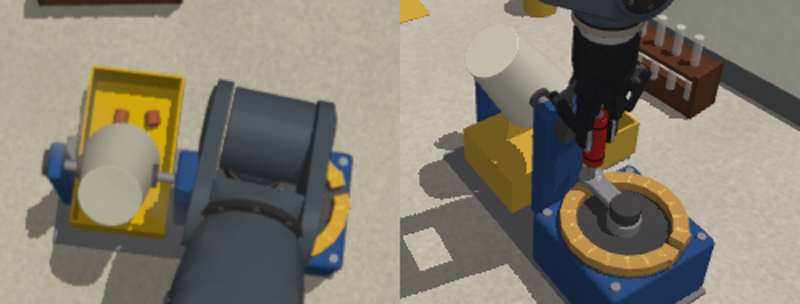

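The jar is nearly upside-down over the tray. Two pieces are visible in the tray and the rest are hidden under the mouth. I'll wind slightly further, pause, then wind back partway and count.

Run:
```python
from h import *
zz=0.2079
def go(ks):
    for k in ks:
        move_linear(P(A0+k,zz),feed=.07);s=sense();f=s["force"];th=A0+k
        tn=f[1]*np.cos(th)-f[0]*np.sin(th);rd=f[0]*np.cos(th)+f[1]*np.sin(th)
        if np.abs(f).max()>25 or round(k*5)%4==0: print(round(k,2),round(s["t"],1),"tan %.1f rad %.1f fz %.1f"%(tn,rd,f[2]))
        if np.abs(f).max()>25: raise SystemExit
go([8.55,8.7,8.8]);sleep(.8)
go(np.arange(8.6,3.55,-.2))
for n in("top","side"): cv2.imwrite(f"pics/{n}3.png",capture(n)[:,:,::-1])
t=cv2.imread("pics/top3.png")[90:280,230:480];d=cv2.imread("pics/side3.png")[170:360,250:500]
cv2.imwrite("pics/c3.png",cv2.resize(np.hstack([t,d]),None,fx=1.6,fy=1.6,interpolation=cv2.INTER_CUBIC))
```

```text
8.7 21.9 tan -5.2 rad 2.2 fz -8.4
8.8 22.2 tan -4.3 rad 1.5 fz -8.0
8.0 24.4 tan -5.3 rad 0.4 fz -8.2
7.2 25.8 tan -4.8 rad -2.6 fz -8.6
6.4 27.2 tan -4.1 rad -6.5 fz -8.5
5.6 28.6 tan -3.9 rad -6.6 fz -7.8
4.8 30.0 tan -4.3 rad -1.9 fz -8.2
4.0 31.4 tan -3.8 rad 3.6 fz -8.2
```

View pics/c3.png

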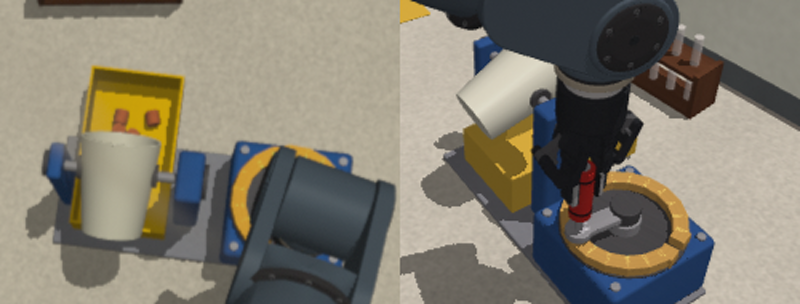

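Three or more pieces are visible in the tray beside the jar, but the view isn't complete. I'll wind back further, still holding, and count again.

Run:
```python
from h import *
zz=0.2079
for k in np.arange(3.4,1.35,-.2): move_linear(P(A0+k,zz),feed=.07)
s=sense();print(s["t"],s["force"],s["tool_pos"])
for n in("top","side"): cv2.imwrite(f"pics/{n}4.png",capture(n)[:,:,::-1])
t=cv2.imread("pics/top4.png")[110:260,240:390];d=cv2.imread("pics/side4.png")[170:320,270:420]
cv2.imwrite("pics/c4.png",cv2.resize(np.hstack([t,d]),None,fx=2.6,fy=2.6,interpolation=cv2.INTER_CUBIC))
```

```text
36.025 [ 0.23859886 -2.11010627 -8.0363448 ] [ 0.64365918 -0.11399411  0.20772574]
```

View pics/c4.png

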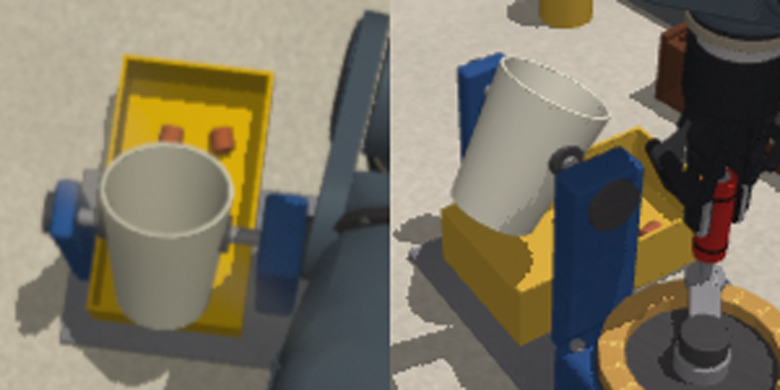

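Two pieces are visible in the tray and the rest are behind the jar rim. I'll bring the jar near upright, still short of the notch, to look at its floor as in the first picture.

Run:
```python
from h import *
zz=0.2079
for k in np.arange(1.2,-.01,-.2): move_linear(P(A0+k,zz),feed=.07)
s=sense();print(s["t"],s["force"],s["tool_pos"])
im=capture("top");cv2.imwrite("pics/top5.png",im[:,:,::-1])
def terr(im):
    h=cv2.cvtColor(im,cv2.COLOR_RGB2HSV).astype(int);m=((h[...,0]<13)&(h[...,1]>90)&(h[...,2]>70)).astype(np.uint8);m[:120]=0;m[245:]=0;m[:,:265]=0;m[:,350:]=0
    n,l,st,c=cv2.connectedComponentsWithStats(m);return [(c[i].round(0).tolist(),int(st[i,4])) for i in range(1,n) if st[i,4]>3]
for q in (0,2,3,4,5): print(q,terr(cv2.imread(f"pics/top{q}.png")[:,:,::-1].copy()))
t=cv2.imread("pics/top5.png")[110:260,240:390];d=cv2.imread("pics/top3.png")[110:260,240:390]
cv2.imwrite("pics/c5.png",cv2.resize(np.hstack([t,d]),None,fx=2.6,fy=2.6,interpolation=cv2.INTER_CUBIC))
```

```text
38.575 [-4.88030977  2.22572388 -8.27142079] [ 0.64684195 -0.20432247  0.2076019 ]
0 [([309.0, 201.0], 158), ([296.0, 204.0], 109)]
2 [([305.0, 162.0], 54), ([325.0, 163.0], 57)]
3 [([305.0, 165.0], 91), ([325.0, 163.0], 57), ([313.0, 172.0], 15)]
4 [([306.0, 162.0], 40), ([325.0, 163.0], 57)]
5 [([305.0, 162.0], 49), ([325.0, 163.0], 58)]
```

View pics/c5.png

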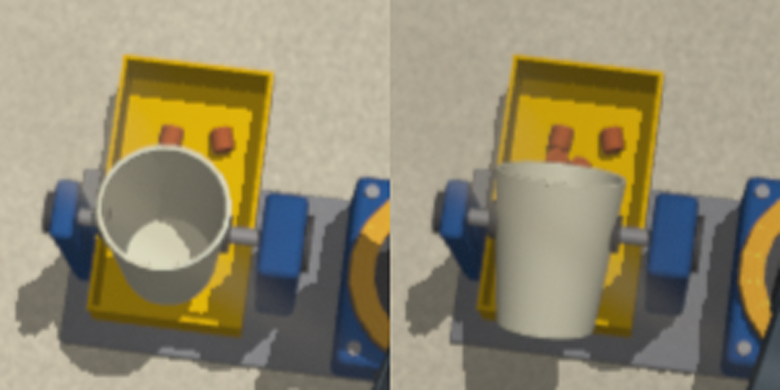

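The visible jar floor is empty, and four pieces are seen in the tray with the fifth presumably behind the rim. Next I'll lower the plunger onto the ring and slide clockwise until it drops into the notch, estimated at k≈-0.70.

Run:
```python
from h import *
zz=0.2079
def st(l): s=sense();print(l,round(s["t"],2),s["tool_pos"].round(4),s["force"].round(1));return s
for k in (-.17,-.34,-.5): move_linear(P(A0+k,zz),feed=.07)
st("start")
zr=zz-.0055
move_linear(P(A0-.5,zr),feed=.02)
s=st("ride")
k=-.5;hit=False
while k>-.92 and s["t"]<58:
    k-=.015;move_linear(P(A0+k,zr),feed=.02);s=sense();print(round(k,3),s["tool_pos"][2].round(4),s["force"].round(1))
    if s["force"][2]<-3: hit=True;break
    if np.abs(s["force"]).max()>35: break
if hit:
    print(move_linear(P(A0+k,zr-.012),feed=.03,threshold=15))
    st("down")
```

```text
start 39.57 [ 0.6196 -0.2254  0.2079] [-3.   5.  -7.1]
ride 39.99 [ 0.6204 -0.2252  0.2036] [-3.5  6.5 -0.4]
-0.515 0.2036 [-1.9  5.8 -1. ]
-0.53 0.2036 [-1.4  6.2 -1. ]
-0.545 0.2036 [-2.2  6.1 -1. ]
-0.56 0.2036 [-1.9  6.8 -2.3]
-0.575 0.2036 [-3.1  6.1 -1.2]
-0.59 0.2036 [-2.8  6.4 -1.5]
-0.605 0.2036 [-1.1  6.8 -1.5]
-0.62 0.2036 [-2.   6.1 -1.8]
-0.635 0.2035 [-1.5  6.3 -3. ]
True
down 42.46 [ 0.6123 -0.228   0.2033] [-0.7  3.1  6.9]
```

The trigger was early because the press was too light. I'll continue pressing slightly harder.

Run:
```python
from h import *
def st(l): s=sense();print(l,round(s["t"],2),s["tool_pos"].round(4),s["force"].round(1));return s
zr=.2015;k=-.635;hit=False
s=st(0)
while k>-.9 and s["t"]<58:
    k-=.012;move_linear(P(A0+k,zr),feed=.02);s=st(round(k,3))
    if s["tool_pos"][2]<.2025: hit=True;break
    if np.abs(s["force"]).max()>35: break
if hit:
    print(move_linear(P(A0+k,zr-.0095),feed=.03,threshold=18))
    st("down")
```

```text
0 42.46 [ 0.6123 -0.228   0.2033] [-0.7  3.1  6.9]
-0.647 42.71 [ 0.6113 -0.2287  0.2034] [-2.4  7.   2.3]
-0.659 42.96 [ 0.6105 -0.2289  0.2033] [-1.5  6.   1.9]
-0.671 43.21 [ 0.6096 -0.2291  0.2031] [-1.3  6.5  0.3]
-0.683 43.46 [ 0.6082 -0.2293  0.202 ] [-0.5  4.9 -7. ]
False
down 43.92 [ 0.6082 -0.2293  0.1921] [-1.4  3.6 -6.7]
```

It dropped 11 mm into the notch at k=-0.683, as predicted. I'll follow it down, release, retreat and check.

Run:
```python
from h import *
def st(l): s=sense();print(l,round(s["t"],2),s["tool_pos"].round(4),s["force"].round(1));return s
print(move_linear(P(A0-.683,.1895),feed=.02,threshold=12));st("dn")
gripper_open();s=st("open");q=s["tool_pos"]
move_linear([q[0],q[1],.42],feed=.2)
move_pose([.45,-.42,.42],ROT);st("away")
for n in("top","side"): cv2.imwrite(f"pics/{n}6.png",capture(n)[:,:,::-1])
t=cv2.imread("pics/top6.png")[120:270,250:460];d=cv2.imread("pics/side6.png")[180:330,260:470]
cv2.imwrite("pics/c6.png",cv2.resize(np.hstack([t,d]),None,fx=1.9,fy=1.9,interpolation=cv2.INTER_CUBIC))
im=cv2.imread("pics/side6.png")[:,:,::-1].copy();ys,xs=np.nonzero(red(im));print(xs.mean(),ys.mean(),len(xs))
```

```text
True
dn 44.13 [ 0.6083 -0.2292  0.1914] [-4.   3.9  7.6]
open 44.74 [ 0.6074 -0.2284  0.189 ] [-0.   0.1  0.2]
away 47.02 [ 0.4508 -0.4193  0.4198] [ 0.3 -0.8 -0.3]
426.15581395348835 299.1 430
```

View pics/c6.png

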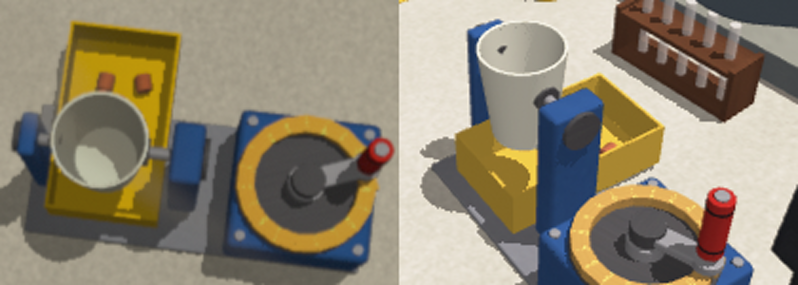

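The jar is empty and upright, the sleeve sits low over the notch at about (375,150) in the crop, and the robot is clear.

```bash
python3 -c "
from plant import *
print(hand_in())"
```

```text
the job is handed in; nothing more can be done
None
```

I handed the job in at about 47 s: the jar looks empty and upright, the plunger dropped about 12 mm into the notch, and the sleeve is released with the arm clear; I saw only four of the five pieces in the tray (the fifth was presumably hidden behind the jar), and no verdict came back.

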